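Find the nut driver that fits the recessed gearbox nut

TASK

Find out which of the three nut drivers in the blue rack fits the recessed hex nut of the gearbox on the yellow mat, by pulling one out and trying it on the nut, and finish still holding the fitting driver by the robot's gripper with its socket pushed fully home over the nut, upright. Any driver that does not fit goes back upright into a hole of the rack, down on its guard disc, and the things lying about on the bench stay where they are.

Things in the scene. Friction and masses are not known exactly. Their poses are not given: they have to be found in the camera images.
- rack_top (a point): top face centre of the blue rack, which is fixed to the bench. The rack is 70 mm (its x) by 220 mm (its y); its top plate is 12 mm thick and its top face is 85 mm above the bench. Three round holes, 35 mm wide, at -70, 0 and +70 mm along its y axis, go through the plate; below it the rack is open (its foot is 6 mm thick).
- driver_yellow_handle (a point): centre of the yellow handle of the 8 mm nut driver, the place to grip; z axis up along the driver. Handle 26 mm across, 80 mm long. Below it a black guard disc (44 mm across, 5 mm thick), its underside 45 mm below this point. Loose, 100 to 200 g. It starts in one of the rack's holes (which, varies), socket down, upright, hanging by the guard disc on the rack's top face.
- driver_yellow_lip (a point): centre of the open lower end (lip) of the yellow driver's socket, on the driver's axis, 115 mm below the handle centre; z axis up along the driver. The steel socket is 15.4 mm across outside and 16 mm deep, 12-point: it goes on in any turn about its axis. In the rack the lip is 70 mm below the top face.
- driver_red_handle (a point): centre of the red handle of the 13 mm nut driver, the place to grip; z axis up along the driver. Handle 26 mm across, 80 mm long. Below it a black guard disc (44 mm across, 5 mm thick), its underside 45 mm below this point. Loose, 100 to 200 g. It starts in one of the rack's holes (which, varies), socket down, upright, hanging by the guard disc on the rack's top face.
- driver_red_lip (a point): centre of the open lower end (lip) of the red driver's socket, on the driver's axis, 115 mm below the handle centre; z axis up along the driver. The steel socket is 22.4 mm across outside and 16 mm deep, 12-point: it goes on in any turn about its axis. In the rack the lip is 70 mm below the top face.
- driver_green_handle (a point): centre of the green handle of the 19 mm nut driver, the place to grip; z axis up along the driver. Handle 26 mm across, 80 mm long. Below it a black guard disc (44 mm across, 5 mm thick), its underside 45 mm below this point. Loose, 100 to 200 g. It starts in one of the rack's holes (which, varies), socket down, upright, hanging by the guard disc on the rack's top face.
- driver_green_lip (a point): centre of the open lower end (lip) of the green driver's socket, on the driver's axis, 115 mm below the handle centre; z axis up along the driver. The steel socket is 30.4 mm across outside and 16 mm deep, 12-point: it goes on in any turn about its axis. In the rack the lip is 70 mm below the top face.
- unit_a_seat (a point): recess floor centre, on the nut's axis, 30 mm above the bench, of one of three alike gearbox units fixed to the bench. Job: the unit on the yellow mat (x under 0.70 m); the others are at the back (x over 0.75 m). Each has a brass hex nut 10 mm high, of 8, 13 or 19 mm across flats, one of each; which unit has which is not known: look or try.
- unit_a_mouth (a point): centre of the mouth of this unit's round collar, 18 mm above the seat; the collar stands on a 90 x 90 x 30 mm block. The fitting driver goes down (1.3 mm play all round) till its lip is 18 mm below the mouth; one too small for the nut stops on the nut, 8 mm below; one too large stops at the mouth, 0 to 2 mm below. The bore is about 3 mm wider than the fitting socket.
- unit_b_seat (a point): recess floor centre, on the nut's axis, 30 mm above the bench, of one of three alike gearbox units fixed to the bench. Job: the unit on the yellow mat (x under 0.70 m); the others are at the back (x over 0.75 m). Each has a brass hex nut 10 mm high, of 8, 13 or 19 mm across flats, one of each; which unit has which is not known: look or try.
- unit_b_mouth (a point): centre of the mouth of this unit's round collar, 18 mm above the seat; the collar stands on a 90 x 90 x 30 mm block. The fitting driver goes down (1.3 mm play all round) till its lip is 18 mm below the mouth; one too small for the nut stops on the nut, 8 mm below; one too large stops at the mouth, 0 to 2 mm below. The bore is about 3 mm wider than the fitting socket.
- unit_c_seat (a point): recess floor centre, on the nut's axis, 30 mm above the bench, of one of three alike gearbox units fixed to the bench. Job: the unit on the yellow mat (x under 0.70 m); the others are at the back (x over 0.75 m). Each has a brass hex nut 10 mm high, of 8, 13 or 19 mm across flats, one of each; which unit has which is not known: look or try.
- unit_c_mouth (a point): centre of the mouth of this unit's round collar, 18 mm above the seat; the collar stands on a 90 x 90 x 30 mm block. The fitting driver goes down (1.3 mm play all round) till its lip is 18 mm below the mouth; one too small for the nut stops on the nut, 8 mm below; one too large stops at the mouth, 0 to 2 mm below. The bore is about 3 mm wider than the fitting socket.
- jar: bystander: closed amber jar, 56 mm across, 75 mm high; origin at its underside
- tape_roll: bystander: blue roll of tape lying flat, 90 mm across, 24 mm high; origin at its underside
- screwdriver: bystander: screwdriver with an orange handle lying on the bench, 180 mm long along its x axis
Things that resemble listed ones, but are neither listed nor needed, are in the scene too. What is shaped like the part that bears driver_green_handle but orange is not meant.

How it is judged:
By the outcome, as a careful person would: the job done as asked, in the order asked, and still so for the second after the job is handed in, while the arm keeps its last pose, push and grip.
It also fails if it takes over 67 s, if anything falls off the work surface, if the arm or the gripper's body presses on something with over 40 N, if the wrist force passes 120 N, or if a joint passes its speed limit or range.

ROBOT

A 6-joint arm with a two-finger parallel gripper is mounted at the origin on the work surface. World frame = base frame: x ahead of the robot, y to its left, z up, the work surface at z = 0. Lengths are in m, angles in rad, forces in N, time in s.
With the tool pointing down it reaches from about 0.4 to 0.825 m from the base axis. Payload 7 kg.
Tool frame: the origin (TCP) lies at the very end of the fingers, on their centre line; the grasp point (between the pads) lies 19 mm behind it; z points along the fingers, y is the direction in which the jaws open and shut (so a half turn about z gives the same grasp; the last joint's range is limited). The gripper opens to 88 mm and grips with 3 to 60 N. Pads are 19 mm wide; open, the fingers measure 130 mm over their backs; the gripper's body (78 mm by 193 mm) begins 47 mm behind the grasp point.
Start: joints at [1.46, 0.359, 0.012, 0, -1.224, -0.288], TCP at [0.262, 0.622, 0.227] pointing down, gripper open.
Joint ranges: [-3.07, 3.07], [-1.43, 2.12], [-1.02, 1.25], [-3.03, 1.67], [-3.05, -0], [-3.03, 3.03]. Speed limits (rad/s): [2.39, 2.39, 3.01, 3.14, 3.14, 3.14].

INTERFACE

Orientations are given as [roll, pitch, yaw] about the fixed x, y, z axes, in that order (R = Rz(yaw) Ry(pitch) Rx(roll)).
In Python, from station import arm gives the robot as it stands.
- The arm moves only by the shell command python3 -m inch 'ROWS' [FORCE]. ROWS is text: rows parted by semicolons, each of 7 numbers parted by spaces: the closure, from 0 (fully open) to 1 (shut), then the shift along the tool's x, y, z each as a share of 300 mm, from -1 to 1, then the turn, a rotation vector about the tool's x, y, z each as a share of 60 degrees, from -1 to 1. In form: grip tx ty tz rx ry rz; .... A call has 1 to 12 rows; each row is the pose to reach, as a shift and turn from the pose commanded when the call began, along the tool's axes at that moment; what a row does not reach only later rows make up. A row lasts 1/10 s, in which the tool goes at most 50 mm and 8.59 degrees, less where a joint would pass 70% of its speed; a pose out of reach is approached as far as the arm can. A call with a number of a shift or a turn outside -1 to 1 is refused whole. A call with a gripper value outside its range is refused whole. The fingers move at their own pace and stop on an object; FORCE is the grip in N (left out, the last holds). Time passes only in rows, so rows that repeat a pose let the fingers close. It gives the time, the measured TCP pose, the force and the opening at its end, in the units of the state.
- arm.get_state(): the state, without advancing time (a new reading comes with each control period).
- arm.grab_frame(name): name is "side" or "top"; returns a dict with "img" (420x560x3 uint8, red, green, blue), "range_z" (420x560 float32, m along the optical axis (not along the pixel's ray), 0 where there is no reading), "fx", "fy", "cx", "cy" (pixels), "extrinsics" (4x4, takes a point from world to camera coordinates). Camera axes: x right, y up, looking along -z (the intrinsics and any distortion apply to the point x, -y, -z); pixel columns grow to the right and rows downward; lengths in m; the calibration is good to about 2 mm. A picture is of the moment at which its call begins.
- arm.job_done(): hands the job in, once; it reports no verdict.
The state is a dict: "t": time; "q": joint angles; "qd": joint speeds; "joint_efforts": joint torques, N m; "eef_pos": TCP position; "ee_rot": TCP orientation; "force": force on the tool from outside, world axes, zero at the start; "moment": the same for the moment, N m; "width": finger opening in m.
Only numpy, scipy, OpenCV 4.12 (cv2) and the standard library are available. Lean on these libraries where they do the work, as an engineer would, in place of code of your own. Each camera call takes 0.05 s, during which the arm holds its last target.

## Working session

There is one attempt and no reset: what is moved stays moved. The work goes in short steps, Python scripts to look and compute and a shell command to move; the robot and the scene stay as the last step left them, time stands still between calls to the robot, and variables do not carry over. Pictures are saved under pics/ and viewed, and the job is handed in when it is done.

```bash
ls; mkdir -p pics; cat > h.py <<'E'
import numpy as np, cv2
from station import arm
def grab(n,save=None):
    f=arm.grab_frame(n)
    if save: cv2.imwrite('pics/'+save,f['img'][:,:,::-1])
    return f
def ray(f,u,v):
    E=f['extrinsics'];R=E[:3,:3];t=E[:3,3]
    d=np.array([(u-f['cx'])/f['fx'],-(v-f['cy'])/f['fy'],-1.0])
    return -R.T@t, R.T@d
def onz(f,u,v,z):
    o,d=ray(f,u,v); return o+d*(z-o[2])/d[2]
def proj(f,p):
    c=f['extrinsics'][:3,:3]@np.array(p)+f['extrinsics'][:3,3]
    return f['cx']+f['fx']*c[0]/-c[2], f['cy']-f['fy']*c[1]/-c[2]
def dep(f,u,v):
    o,d=ray(f,u,v); return o+d*f['range_z'][int(round(v)),int(round(u))]
E
python3 - <<'E'
from h import *
for n in('top','side'):
    f=grab(n,n+'0.png'); np.save(n+'0.npy',f,allow_pickle=True)
    print(n,{k:(v if np.ndim(v)<2 else np.shape(v)) for k,v in f.items()}); print(f['extrinsics'])
print(arm.get_state())
E
```

```text
pics
top {'img': (420, 560, 3), 'range_z': (420, 560), 'fx': 381.75310173771, 'fy': 381.75310173771, 'cx': 285.05456661055837, 'cy': 215.8893143942047, 'extrinsics': (4, 4)}
[[ 0.02410928 -0.99967655  0.00809523  0.04665106]
 [ 0.98120231  0.02521307  0.19132781 -0.63300719]
 [-0.19147003  0.00333028  0.98149281 -0.92678839]
 [ 0.          0.          0.          1.        ]]
side {'img': (420, 560, 3), 'range_z': (420, 560), 'fx': 484.3698223689652, 'fy': 484.3698223689652, 'cx': 285.02144959206277, 'cy': 208.93886653035705, 'extrinsics': (4, 4)}
[[ 0.71570296 -0.69838176 -0.00567366 -0.41552509]
 [ 0.52573147  0.53338724  0.66264958 -0.42388912]
 [-0.45975613 -0.47724309  0.7489081  -1.13369955]
 [ 0.          0.          0.          1.        ]]
{'t': 0.1, 'q': array([ 1.46009837e+00,  3.59305577e-01,  1.11671452e-02, -2.97688837e-04,
       -1.22412039e+00, -2.88088808e-01]), 'qd': array([-0.00271361, -0.00184338,  0.0027528 ,  0.00307399,  0.00030784,
        0.00106433]), 'joint_efforts': array([-1.68014158e-03, -5.84166205e+01,  2.93753189e+01,  7.01554477e+00,
        1.02327907e-02, -5.40659732e-05]), 'eef_pos': array([0.26196896, 0.62161769, 0.22573186]), 'ee_rot': array([ 3.14011091e+00, -1.47231245e-04, -3.98888012e-01]), 'force': array([-0.21726004, -0.5619271 ,  0.95498191]), 'moment': array([ 0.02036604, -0.03293533,  0.04807936]), 'width': 0.08767804547212545}
```

View pics/top0.png

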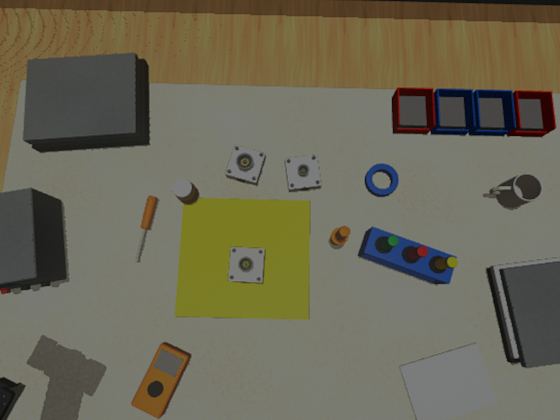

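View pics/side0.png

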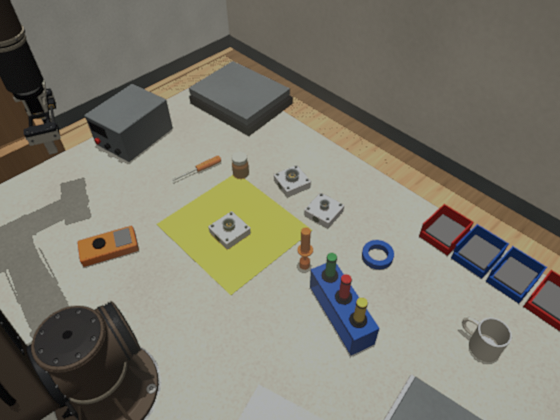

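```bash
python3 - <<'E'
import numpy as np,cv2
from h import *
t=np.load('top0.npy',allow_pickle=True).item();s=np.load('side0.npy',allow_pickle=True).item()
b=lambda i,x,y,w,h,k:cv2.resize(i[y:y+h,x:x+w,::-1],(w*k,h*k),interpolation=cv2.INTER_CUBIC)
A=np.clip(1.7*b(t['img'],220,130,110,160,3).astype(float),0,255); B=np.clip(1.7*b(t['img'],320,210,150,80,3).astype(float),0,255)
C=np.zeros((480,330+450,3));C[:,:330]=A;C[:240,330:]=B
cv2.imwrite('pics/c0.png',C)
A=b(s['img'],200,150,150,120,5)
cv2.imwrite('pics/c1.png',np.clip(1.3*A.astype(float),0,255))
E
```

```text
[ WARN:0@0.442] global loadsave.cpp:1063 imwrite_ Unsupported depth image for selected encoder is fallbacked to CV_8U.
```

View pics/c0.png

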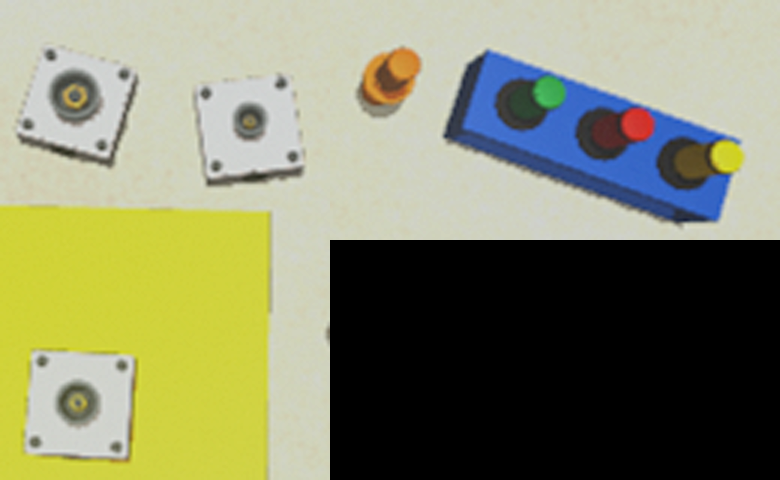

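View pics/c1.png

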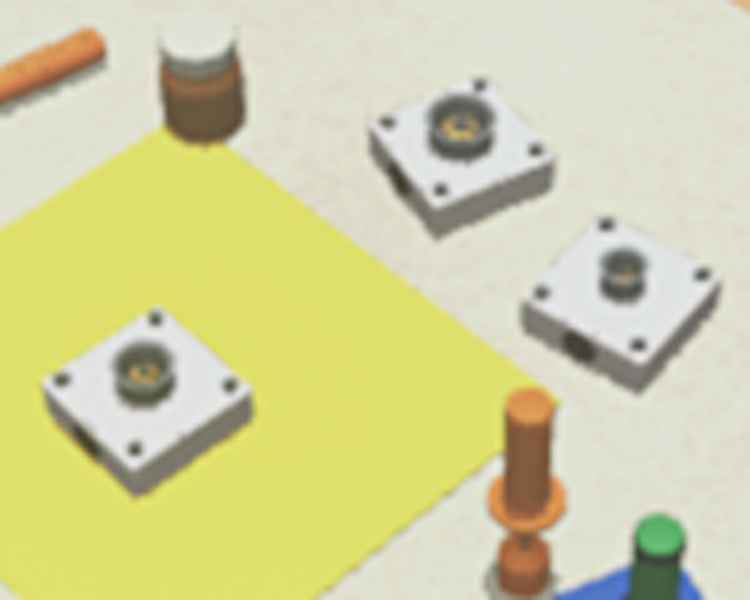

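```bash
cat > m.py <<'E'
from h import *
def comp(m):
    n,l,st,c=cv2.connectedComponentsWithStats(m.astype(np.uint8)); i=1+np.argmax(st[1:,4]); return l==i,st[i],c[i]
def pts(f):
    E=f['extrinsics'];R=E[:3,:3];v,u=np.mgrid[:420,:560]
    d=np.stack([(u-f['cx'])/f['fx'],-(v-f['cy'])/f['fy'],-np.ones(u.shape)],-1)
    return -R.T@E[:3,3]+(d*f['range_z'][...,None])@R
for n in('top','side'):
    f=np.load(n+'0.npy',allow_pickle=True).item()
    P=pts(f); hsv=cv2.cvtColor(f['img'],cv2.COLOR_RGB2HSV);H,S,V=[hsv[...,i].astype(int) for i in range(3)]
    print(n)
    roi=(P[...,0]>.45)&(P[...,0]<.8)&(P[...,1]<0)
    for c,(a,b) in dict(green=(50,80),red=(-5,6),yellow=(24,32)).items():
        h=np.where(H>170,H-180,H)
        m=roi&(h>=a)&(h<=b)&(S>120)&(P[...,2]>.12)
        top=m&(abs(P[...,2]-.17)<.006)
        if top.sum()>3:
            v,u=np.nonzero(top); print(c,m.sum(),top.sum(),(u.mean(),v.mean()),onz(f,u.mean(),v.mean(),.17), P[top].mean(0))
    m=roi&(H>105)&(H<125)&(S>120)&(abs(P[...,2]-.085)<.006)&(abs(P[...,1]+.25)<.2)
    m,st,_=comp(m); v,u=np.nonzero(m)
    q=np.array([onz(f,a,b,.085)[:2] for a,b in zip(u,v)])
    print('rack',cv2.minAreaRect((q*1000).astype(np.float32)))
    # collar: raised ring
    for x0,x1,nm in((.5,.7,'mat'),(.75,.9,'back')):
        m=(P[...,0]>x0)&(P[...,0]<x1)&(abs(P[...,2]-.048)<.005)&(abs(P[...,1])<.2)
        k,l,st,c=cv2.connectedComponentsWithStats(m.astype(np.uint8))
        for i in range(1,k):
            if st[i,4]>15:
                v,u=np.nonzero(l==i); q=np.array([onz(f,a,b,.048)[:2] for a,b in zip(u,v)])
                print(nm,st[i],'circ',cv2.minEnclosingCircle((q*1000).astype(np.float32)),q.mean(0))
        m=(P[...,0]>x0)&(P[...,0]<x1)&(abs(P[...,2]-.030)<.005)&(abs(P[...,1])<.2)&(S<60)&(V>90)
        k,l,st,c=cv2.connectedComponentsWithStats(m.astype(np.uint8))
        for i in range(1,k):
            if st[i,4]>200:
                v,u=np.nonzero(l==i); q=np.array([onz(f,a,b,.030)[:2] for a,b in zip(u,v)])
                print(nm,'block',st[i],cv2.minAreaRect((q*1000).astype(np.float32)))
E
python3 m.py
```

```text
top
green 87 87 (np.float64(392.44827586206895), np.float64(240.5287356321839)) [ 0.55960236 -0.1826363   0.17      ] [ 0.55957    -0.18255516  0.1702691 ]
red 122 93 (np.float64(421.73118279569894), np.float64(251.01075268817203)) [ 0.53738704 -0.24830593  0.17      ] [ 0.53734095 -0.24813154  0.17046464]
yellow 98 96 (np.float64(451.6875), np.float64(261.875)) [ 0.51455662 -0.31483788  0.17      ] [ 0.5145409  -0.31472881  0.17023645]
rack ((537.4816284179688, -249.03439331054688), (219.89871215820312, 69.16439819335938), 71.14503479003906)
mat [239 256  15  11  67] circ ((509.23956298828125, 159.94874572753906), 18.839048385620117) [0.51500219 0.16048895]
mat block [231 247  34  21 480] ((526.05419921875, 157.57040405273438), (84.89673614501953, 51.109256744384766), 88.82516479492188)
back [236 153  18  16 108] circ ((784.5728149414062, 175.0476837158203), 23.28807258605957) [0.78581979 0.17501133]
back [298 164  12  11  63] circ ((764.5964965820312, 16.07436752319336), 15.341790199279785) [0.76541234 0.01546702]
back block [236 145  30  30 417] ((792.2166748046875, 161.0134887695
[... 791 characters left out ...]
507812, 165.31161499023438), 17.775863647460938) [0.5161253 0.1695484]
mat block [219 212  31  26 255] ((524.923583984375, 156.1255340576172), (91.6215591430664, 52.90325164794922), 88.16053771972656)
back [285 168  15  11  80] circ ((784.0909423828125, 175.89810180664062), 25.451501846313477) [0.78556274 0.17607365]
back [320 199  10   9  55] circ ((764.084716796875, 16.22960662841797), 17.610197067260742) [0.76528609 0.01753003]
back block [281 166  31  25 231] ((791.0284423828125, 160.28021240234375), (80.5474853515625, 84.40744018554688), 88.01899719238281)
back block [312 192  33  26 315] ((777.3845825195312, 17.05581283569336), (65.54814147949219, 90.57168579101562), 7.494653701782227)
```

```bash
sed -i 's/(.5,.7,/(.42,.7,/' m.py; python3 m.py | grep -E "mat|top|side"; python3 - <<'E'
from h import *
for n in('top','side'):
    f=np.load(n+'0.npy',allow_pickle=True).item()
    # brass nut pixels and dark-collar outline
    hsv=cv2.cvtColor(f['img'],cv2.COLOR_RGB2HSV).astype(int)
    x,y=(231,250) if n=='top' else (214,212)
    w=hsv[y:y+30,x:x+30]
    print(n); print(w[...,2][6:24,4:26])
E
```

```text
top
mat [239 256  15  15  98] circ ((508.11834716796875, 160.0612335205078), 19.170528411865234) [0.50857627 0.1601404 ]
mat block [231 247  34  36 881] ((507.2489013671875, 158.42221069335938), (85.07987213134766, 88.53145599365234), 88.07418060302734)
side
mat [223 217  13  11  68] circ ((508.723876953125, 160.50611877441406), 20.619230270385742) [0.50937852 0.16257776]
mat block [210 212  40  33 525] ((505.6619873046875, 156.44696044921875), (92.2155990600586, 91.4273452758789), 88.16053771972656)
top
[[124 123 123 124 124 124 124 126 121 111 109 108 114 123 126 125 125 123
  124 124 124 124]
 [124 124 124 124 125 126 121 110 100  92  87  88  95 101 108 119 125 124
  124 124 123 124]
 [124 123 124 124 122 113  99  87  70  62  63  65  69  75  88 103 120 125
  124 124 125 124]
 [124 123 124 125 116  97  79  65  49  44  46  46  49  57  70  85 103 119
  125 124 124 123]
 [124 124 124 120 104  82  63  48  52  59  59  60  59  61  60  69  85 110
  126 124 124 124]
 [124 124 125 116  93  71  48  53  64  76  87  87  76  65  62  61  77  94
  114 125 124 124]
 [124 125 123 108  80  56  43  5
[... 2064 characters left out ...]
9  80  76  69  64  78 129 168
  177 175 175 175]
 [175 174 176 176 170 144 103  73  68  68  68  68  68  67  81 109 154 177
  176 175 174 174]
 [175 174 174 176 177 158 128 109  89  78  77  77  81 102 136 158 169 176
  175 174 174 175]
 [175 175 174 175 176 169 160 146 123 117 118 119 120 143 170 178 177 176
  174 175 175 174]
 [175 175 174 175 175 176 177 170 161 161 162 161 161 169 177 177 175 175
  175 174 174 176]
 [176 175 175 175 175 175 176 176 176 176 177 177 176 176 175 175 174 174
  175 175 176 177]
 [169 175 176 174 175 174 175 175 175 175 176 176 175 175 175 175 175 175
  176 176 177 170]
 [157 169 176 175 174 174 175 175 175 174 175 175 175 174 174 174 175 176
  177 177 163 138]]
```

```bash
cat > plan.py <<'E'
import sys,numpy as np
from h import *
from scipy.spatial.transform import Rotation as R
a=[float(x) for x in sys.argv[1:]]
s=arm.get_state(); Rc=R.from_euler('xyz',s['ee_rot'])
yaw=np.radians(a[3]) if len(a)>3 else s['ee_rot'][2]
d=Rc.inv().apply(np.array(a[:3])-s['eef_pos'])/.3
w=(Rc.inv()*R.from_euler('xyz',[np.pi,0,yaw])).as_rotvec()/np.radians(60)
print('at',s['eef_pos'].round(4),np.degrees(s['ee_rot']).round(2),'t',s['t']); print('shift',d.round(4),'turn',w.round(4))
E
python3 plan.py .5 .3 .27 -70; python3 plan.py .537 -.25 .27 -109
```

```text
at [0.262  0.6216 0.2257] [ 1.7992e+02 -1.0000e-02 -2.2850e+01] t 0.1
shift [ 1.1475  0.6799 -0.1464] turn [ 1.300e-03 -7.000e-04  7.858e-01]
at [0.262  0.6216 0.2257] [ 1.7992e+02 -1.0000e-02 -2.2850e+01] t 0.1
shift [ 1.9733  2.3214 -0.1438] turn [ 1.0000e-03 -1.2000e-03  1.4358e+00]
```

```bash
python3 -m inch '0 0.95 0.6 -0.15 0 0 0.75;0 0.95 0.6 -0.15 0 0 0.75;0 0.95 0.6 -0.15 0 0 0.75;0 0.95 0.6 -0.15 0 0 0.75;0 0.95 0.6 -0.15 0 0 0.75;0 0.95 0.6 -0.15 0 0 0.75;0 0.95 0.6 -0.15 0 0 0.75;0 0.95 0.6 -0.15 0 0 0.75'; python3 plan.py .537 -.25 .27 -109
```

```text
t: 0.9
eef_pos: [0.4569, 0.342, 0.2724]
ee_rot: [-3.141, -0.0, -1.188]
force: [0.2, 0.4, -0.3]
width: 0.0878
at [0.4569 0.342  0.2724] [-179.95   -0.    -68.08] t 0.9
shift [1.9304 0.4889 0.0078] turn [-7.00e-04  2.00e-04  6.82e-01]
```

```bash
python3 -m inch '0 0.95 0.25 0 0 0 0.4;0 0.95 0.25 0 0 0 0.4;0 0.95 0.25 0 0 0 0.4;0 0.95 0.25 0 0 0 0.4;0 0.95 0.25 0 0 0 0.4;0 0.95 0.25 0 0 0 0.4;0 0.95 0.25 0 0 0 0.4'; python3 plan.py .537 -.25 .27 -109
```

```text
t: 1.6
eef_pos: [0.4925, 0.0494, 0.2714]
ee_rot: [3.141, -0.001, -1.607]
force: [0.7, 0.2, 1.2]
width: 0.0879
at [0.4925 0.0494 0.2714] [ 1.7996e+02 -4.0000e-02 -9.2080e+01] t 1.6
shift [ 0.9921 -0.1845  0.0051] turn [ 0.0005 -0.0007  0.2819]
```

```bash
python3 -m inch '0 0.992 -0.1845 0 0 0 0.282;0 0.992 -0.1845 0 0 0 0.282;0 0.992 -0.1845 0 0 0 0.282;0 0.992 -0.1845 0 0 0 0.282;0 0.992 -0.1845 0 0 0 0.282;0 0.992 -0.1845 0 0 0 0.282;0 0.992 -0.1845 0 0 0 0.282;0 0.992 -0.1845 0 0 0 0.282;0 0.992 -0.1845 0 0 0 0.282'; python3 plan.py .537 -.25 .125 -109
```

```text
t: 2.5
eef_pos: [0.5386, -0.245, 0.2712]
ee_rot: [3.141, 0.0, -1.898]
force: [0.3, 0.2, 0.2]
width: 0.0877
at [ 0.5386 -0.245   0.2712] [ 1.7996e+02  1.0000e-02 -1.0874e+02] t 2.5
shift [ 0.0175 -0.0006  0.4873] turn [0.0006 0.0002 0.0043]
```

```bash
python3 -m inch '0 0.0175 0 0.1 0 0 0;0 0.0175 0 0.2 0 0 0;0 0.0175 0 0.3 0 0 0;0 0.0175 0 0.38 0 0 0;0 0.0175 0 0.45 0 0 0;0 0.0175 0 0.5 0 0 0;0 0.0175 0 0.52 0 0 0;0 0.0175 0 0.52 0 0 0;0 0.0175 0 0.52 0 0 0;0 0.0175 0 0.52 0 0 0'; python3 plan.py .537 -.25 .115 -109; python3 - <<'E'
from h import *
f=grab('side','s1.png'); cv2.imwrite('pics/s1c.png',cv2.resize(f['img'][180:380,250:450,::-1],(600,600),interpolation=cv2.INTER_CUBIC))
E
```

```text
t: 3.5
eef_pos: [0.5376, -0.2508, 0.1168]
ee_rot: [-3.14, 0.0, -1.898]
force: [0.1, 0.3, 0.3]
width: 0.0875
at [ 0.5376 -0.2508  0.1168] [-1.7989e+02  1.0000e-02 -1.0873e+02] t 3.5
shift [-0.0017  0.0028  0.0058] turn [-0.0018  0.0002  0.0045]
```

View pics/s1c.png

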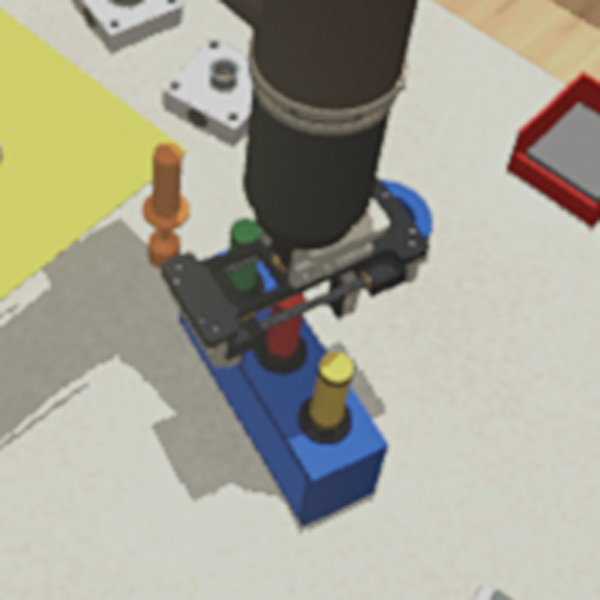

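The red driver (crop 285,330) stands between the open jaws. Yellow (330,400) and green (243,245) are clear of the jaws, and the orange look-alike (167,200) is off the rack.

```bash
python3 -m inch '0.4 0 0 0 0 0 0;0.6 0 0 0 0 0 0;1 0 0 0 0 0 0;1 0 0 0 0 0 0;1 0 0 0 0 0 0;1 0 0 0 0 0 0;1 0 0 0 0 0 0;1 0 0 0 0 0 0;1 0 0 0 0 0 0;1 0 0 0 0 0 0' 35; python3 plan.py .537 -.25 .30
```

```text
t: 4.55
eef_pos: [0.5369, -0.251, 0.1155]
ee_rot: [3.142, 0.0, -1.898]
force: [-0.5, 0.2, -0.9]
width: 0.0253
at [ 0.5369 -0.251   0.1155] [ 180.      0.   -108.77] t 4.55
shift [-0.0032  0.0007 -0.615 ] turn [0. 0. 0.]
```

```bash
python3 -m inch '1 0 0 -0.04 0 0 0;1 0 0 -0.1 0 0 0;1 0 0 -0.17 0 0 0;1 0 0 -0.25 0 0 0;1 0 0 -0.33 0 0 0;1 0 0 -0.41 0 0 0;1 0 0 -0.49 0 0 0;1 0 0 -0.55 0 0 0;1 0 0 -0.6 0 0 0;1 0 0 -0.615 0 0 0;1 0 0 -0.615 0 0 0'; python3 plan.py .5085 .161 .30; python3 - <<'E'
from h import *
for n in('side','top'): grab(n,n+'2.png')
E
```

```text
t: 5.65
eef_pos: [0.537, -0.251, 0.3009]
ee_rot: [-3.14, 0.0, -1.898]
force: [0.2, -0.5, -2.0]
width: 0.0254
at [ 0.537  -0.251   0.3009] [-1.7992e+02  2.0000e-02 -1.0877e+02] t 5.65
shift [-1.2696  0.5317  0.0029] turn [-0.0013  0.0004 -0.    ]
```

View pics/side2.png

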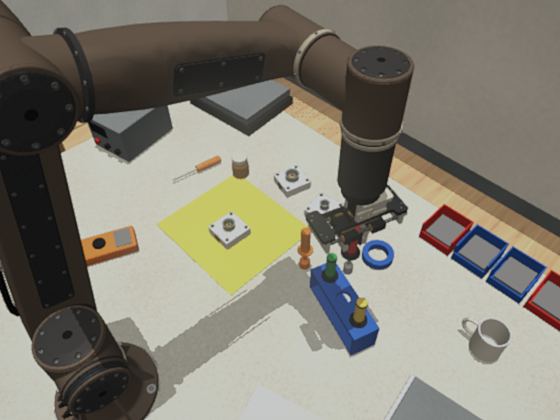

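Red driver has come out of the rack and hangs from the gripper (350,250); yellow and green have stayed in.

```bash
python3 -m inch '1 -0.1 0.04 0 0 0 0;1 -0.22 0.09 0 0 0 0;1 -0.36 0.15 0 0 0 0;1 -0.5 0.21 0 0 0 0;1 -0.64 0.27 0 0 0 0;1 -0.78 0.33 0 0 0 0;1 -0.9 0.38 0 0 0 0;1 -1 0.42 0 0 0 0;1 -1 0.42 0 0 0 0'; python3 plan.py .5085 .161 .20
```

```text
t: 6.65
eef_pos: [0.5135, 0.0767, 0.299]
ee_rot: [3.14, -0.001, -1.895]
force: [-0.5, -0.4, -1.1]
width: 0.0255
at [0.5135 0.0767 0.299 ] [ 1.7992e+02 -3.0000e-02 -1.0857e+02] t 6.65
shift [-0.2613  0.1048  0.3299] turn [ 0.0013 -0.0005 -0.    ]
```

```bash
python3 -m inch '1 -0.1 0.04 0 0 0 0;1 -0.2 0.08 0 0 0 0;1 -0.261 0.105 0.05 0 0 0;1 -0.261 0.105 0.12 0 0 0;1 -0.261 0.105 0.2 0 0 0;1 -0.261 0.105 0.28 0 0 0;1 -0.261 0.105 0.36 0 0 0;1 -0.261 0.105 0.42 0 0 0;1 -0.261 0.105 0.445 0 0 0;1 -0.261 0.105 0.445 0 0 0;1 -0.261 0.105 0.445 0 0 0'; python3 plan.py .5085 .161 .165;python3 - <<'E'
from h import *
for n in('side','top'):
    f=grab(n,n+'3.png'); np.save(n+'3.npy',f,allow_pickle=True)
    u,v=proj(f,(.5085,.161,.06)); u=int(u);v=int(v)
    cv2.imwrite(f'pics/{n}3c.png',cv2.resize(f['img'][v-60:v+30,u-50:u+50,::-1],(600,540),interpolation=cv2.INTER_CUBIC)); print(u,v)
E
```

```text
t: 7.75
eef_pos: [0.5099, 0.1578, 0.1671]
ee_rot: [-3.141, 0.0, -1.898]
force: [0.0, 0.3, -1.3]
width: 0.0251
at [0.5099 0.1578 0.1671] [-179.97    0.   -108.77] t 7.75
shift [-0.0085  0.0078  0.007 ] turn [-0.0005  0.0001 -0.    ]
228 219
244 262
```

View pics/side3c.png

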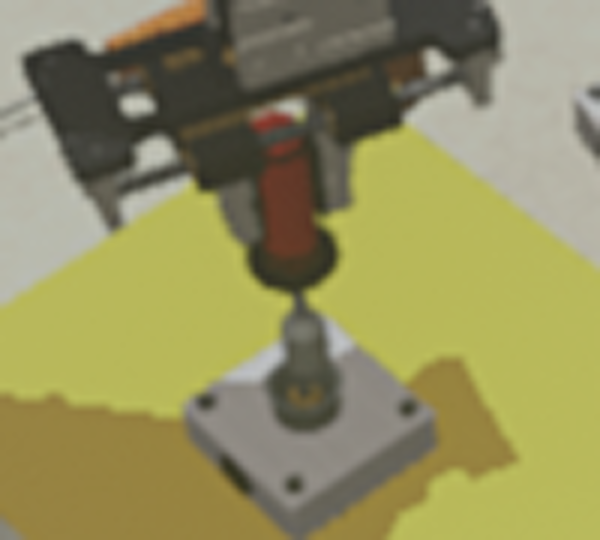

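View pics/top3c.png

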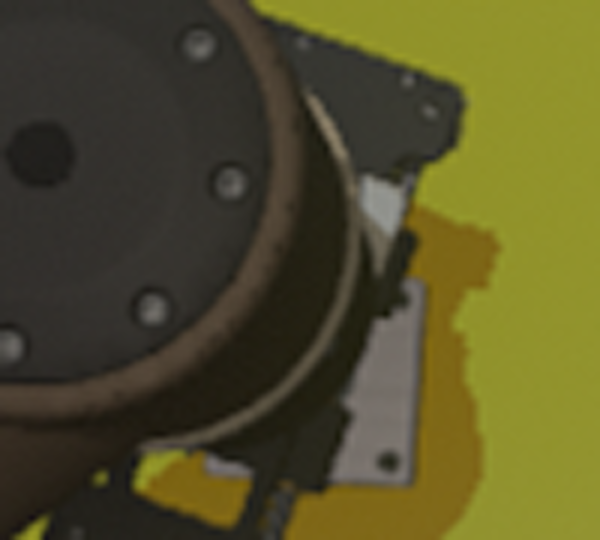

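```bash
python3 - <<'E'
from h import *
f=np.load('side3.npy',allow_pickle=True).item(); g=np.load('side0.npy',allow_pickle=True).item()
a=cv2.resize(g['img'][205:240,208:250,::-1],None,fx=9,fy=12*.75,interpolation=cv2.INTER_CUBIC)
b=cv2.resize(f['img'][195:240,208:250,::-1],None,fx=9,fy=9,interpolation=cv2.INTER_CUBIC)
c=np.zeros((410,790,3),np.uint8);c[90:90+a.shape[0],:a.shape[1]]=a;c[:b.shape[0],400:400+b.shape[1]]=b
cv2.imwrite('pics/cmp.png',np.clip(c*1.3,0,255).astype(np.uint8))
p=arm.get_state()['eef_pos']
for z in(.15,.09,.0665,.0826): print(z,proj(f,(p[0],p[1],z)))
for xy in((.5085,.161),(.5095,.162)): print(proj(f,(*xy,.048)))
for e in((.001,0,0),(0,.001,0),(0,0,.001)): print(np.subtract(proj(f,np.array([.5085,.161,.048])+e),proj(f,(.5085,.161,.048))))
print(f['img'][200:232,218:240].astype(int).sum(2)//3)
E
```

```text
0.15 (np.float64(226.17647687750886), np.float64(198.75050201298143))
0.09 (np.float64(228.2175517320831), np.float64(213.0761389552083))
0.0665 (np.float64(228.9811077536695), np.float64(218.4352889764745))
0.0826 (np.float64(228.46008868175176), np.float64(214.77842649171936))
(np.float64(228.51451572187608), np.float64(222.30782134705044))
(np.float64(228.55803827459522), np.float64(221.93492153241579))
[ 0.26450552 -0.18511404]
[-0.22096548 -0.18790977]
[-0.03201609 -0.22090777]
[[126  79  50  51  58  65  66  67  66  65  64  62  53  50  47  54 113 148
  153 152 152 152]
 [133  75  46  49  53  57  61  63  63  61  59  56  52  51  48  51 102 143
  153 152 152 152]
 [133  78  47  49  52  55  56  56  54  55  54  53  53  51  47  54 115 149
  153 152 152 152]
 [141  96  49  48  51  54  54  53  53  55  54  52  51  48  46  72 129 154
  153 152 151 151]
 [149 120  64  45  49  50  52  54  53  53  52  50  48  48  62 111 146 154
  152 152 151 152]
 [154 145 110  62  46  46  49  50  52  51  49  47  48  71 114 144 154 153
  152 152 151 152]
 [153 154 145 110  67  56  51  48  46  48  49  61  79 
[... 1664 characters left out ...]
7  72  79  75  70  79 104 129
  138 137 137 136]
 [135 136 137 139 125  93  73  71  80  83  77  81  80  75  77  77  93 124
  136 136 137 136]
 [135 136 136 138 130 102  78  76  80  82  83  86  83  77  74  69  89 124
  137 136 135 137]
 [137 136 136 137 134 108  73  73  76  77  76  79  78  72  65  63  95 128
  136 136 135 135]
 [136 136 136 136 137 118  79  64  67  68  69  69  68  63  63  76 111 133
  136 136 135 135]
 [136 136 136 137 137 131 105  74  65  63  65  64  64  67  80 109 131 138
  137 136 135 135]
 [136 136 136 136 137 138 129 112  92  79  78  78  84 103 120 132 139 138
  136 135 135 135]
 [136 136 136 136 137 138 138 134 126 121 121 121 122 130 137 138 138 137
  137 136 136 136]]
```

View pics/cmp.png

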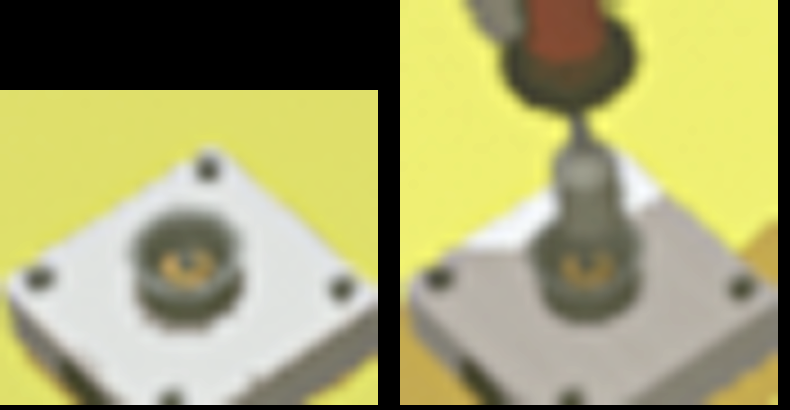

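```bash
python3 - <<'E'
from h import *
f=np.load('side3.npy',allow_pickle=True).item(); g=np.load('side0.npy',allow_pickle=True).item()
p=arm.get_state()['eef_pos']; n=np.array([-.694,-.72])
for z in(.1366,.1416): print('disc',z,proj(f,(*(p[:2]+.022*n),z)), proj(f,(*p[:2],z)))
c=np.array([.5085,.161])
for r in(.019,-.019): print('rim',proj(f,(*(c+r*n),.048)))
print('base',proj(f,(*(c+.019*n),.030)))
print(g['img'][214:238,224:233].astype(int).sum(2)//3)
E
```

```text
disc 0.1366 (np.float64(226.0520009405599), np.float64(207.97204677654761)) (np.float64(226.64417680116472), np.float64(202.03313483224588))
disc 0.1416 (np.float64(225.87471677892773), np.float64(206.75631918765973)) (np.float64(226.47048264785522), np.float64(200.81403237075472))
rim (np.float64(228.04524412239522), np.float64(227.36623130768822))
rim (np.float64(228.97547098395367), np.float64(217.33905551574728))
base (np.float64(228.62535260119688), np.float64(231.2895624984434))
[[142 147 157 169 176 151  93  83 138]
 [154 166 171 175 176 167 151 148 163]
 [168 175 175 175 176 176 176 176 175]
 [176 176 169 161 161 163 165 169 172]
 [169 156 141 128 125 126 132 139 152]
 [144 118  98  92  88  88  90  98 118]
 [109  84  74  71  72  71  71  75  90]
 [ 82  69  66  66  68  70  68  68  74]
 [ 69  64  66  69  72  77  75  66  66]
 [ 66  63  84  91  82  90  92  77  65]
 [ 73  72 105 106  80  85  93  87  80]
 [ 91  84 100 105  98  98  93  87  96]
 [ 98 100  98 100 103 106 105  94  89]
 [ 80  89  91  91  89  92  94  83  67]
 [ 73  64  70  73  74  74  70  62  57]
 [ 97  68  62  61  62  62  61  61  76]
 [123 104  84  73  72  72  76  98 134]
 [159 144 118 112 113 114 115 141 168]
 [175 168 160 160 160 160 159 168 175]
 [174 174 175 175 175 175 174 174 174]
 [173 173 173 174 174 174 174 173 173]
 [173 173 173 173 173 173 173 173 172]
 [173 173 174 173 174 173 173 173 173]
 [175 175 169 164 169 174 174 173 174]]
```

```bash
python3 plan.py .5075 .1605 .153
```

```text
at [0.5101 0.1581 0.1676] [-1.7994e+02  7.0000e-02 -1.0876e+02] t 7.85
shift [-0.0047  0.0107  0.0486] turn [-0.0011  0.0012 -0.    ]
```

```bash
python3 -m inch '1 -0.005 0.011 0.01 0 0 0;1 -0.005 0.011 0.03 0 0 0;1 -0.005 0.011 0.045 0 0 0;1 -0.005 0.011 0.046 0 0 0;1 -0.005 0.011 0.046 0 0 0;1 -0.005 0.011 0.046 0 0 0'; python3 plan.py .5075 .1605 .153; python3 - <<'E'
from h import *
f=grab('side'); np.save('side4.npy',f,allow_pickle=True)
b=cv2.resize(f['img'][185:240,208:250,::-1],None,fx=10,fy=10,interpolation=cv2.INTER_CUBIC)
cv2.imwrite('pics/s4.png',np.clip(b*1.3,0,255).astype(np.uint8))
E
```

```text
t: 8.45
eef_pos: [0.5069, 0.1604, 0.1528]
ee_rot: [-3.142, -0.0, -1.898]
force: [-0.6, -0.3, -0.6]
width: 0.0251
at [0.5069 0.1604 0.1528] [-180.     -0.   -108.77] t 8.45
shift [-0.001  -0.0016 -0.0006] turn [-0.0001 -0.      0.    ]
```

View pics/s4.png

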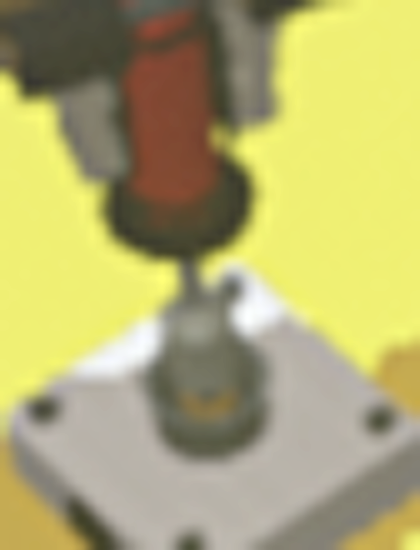

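```bash
python3 -m inch '1 -0.001 0.003 0 0 0 0;1 -0.001 0.003 0.007 0 0 0;1 -0.001 0.003 0.012 0 0 0;1 -0.001 0.003 0.017 0 0 0;1 -0.001 0.003 0.02 0 0 0;1 -0.001 0.003 0.02 0 0 0'; python3 plan.py .5075 .1605 .153
```

```text
t: 9.1
eef_pos: [0.506, 0.1609, 0.1465]
ee_rot: [3.141, -0.0, -1.898]
force: [-1.0, -0.2, -1.3]
width: 0.0253
at [0.506  0.1609 0.1465] [ 1.7999e+02 -2.0000e-02 -1.0877e+02] t 9.1
shift [-0.0005 -0.0052 -0.0215] turn [ 0.0002 -0.0003 -0.    ]
```

```bash
python3 -m inch '1 0 -0.004 0 0 0 0;1 0 -0.004 0 0 0 0;1 0 -0.004 0.003 0 0 0;1 0 -0.004 0.006 0 0 0;1 0 -0.004 0.006 0 0 0'; python3 plan.py .5075 .1605 .153
```

```text
t: 9.6
eef_pos: [0.5071, 0.1605, 0.1448]
ee_rot: [3.141, -0.0, -1.898]
force: [-0.2, -0.7, -1.3]
width: 0.0252
at [0.5071 0.1605 0.1448] [ 1.7999e+02 -1.0000e-02 -1.0877e+02] t 9.6
shift [-0.0006 -0.0013 -0.0274] turn [ 0.0002 -0.0002 -0.    ]
```

```bash
python3 -m inch '1 0 0 0.005 0 0 0;1 0 0 0.009 0 0 0;1 0 0 0.013 0 0 0;1 0 0 0.017 0 0 0;1 0 0 0.02 0 0 0;1 0 0 0.02 0 0 0'; python3 plan.py .5075 .1605 .1305
```

```text
t: 10.2
eef_pos: [0.5071, 0.1605, 0.1388]
ee_rot: [3.141, -0.0, -1.898]
force: [0.7, 0.3, -1.6]
width: 0.0255
at [0.5071 0.1605 0.1388] [ 1.7999e+02 -1.0000e-02 -1.0877e+02] t 10.2
shift [-0.0005 -0.0012  0.0276] turn [ 0.0002 -0.0002 -0.    ]
```

```bash
python3 -m inch '1 0 0 0.005 0 0 0;1 0 0 0.01 0 0 0;1 0 0 0.014 0 0 0;1 0 0 0.018 0 0 0;1 0 0 0.022 0 0 0;1 0 0 0.022 0 0 0'; python3 plan.py .5075 .1605 .1305
```

```text
t: 10.8
eef_pos: [0.5071, 0.1605, 0.1322]
ee_rot: [3.141, -0.0, -1.898]
force: [-0.3, -0.6, -1.2]
width: 0.0254
at [0.5071 0.1605 0.1322] [ 1.7999e+02 -1.0000e-02 -1.0877e+02] t 10.8
shift [-0.0004 -0.0011  0.0056] turn [ 0.0001 -0.0002 -0.    ]
```

```bash
python3 -m inch '1 0 0 0.002 0 0 0;1 0 0 0.004 0 0 0;1 0 0 0.006 0 0 0;1 0 0 0.007 0 0 0;1 0 0 0.007 0 0 0'; python3 plan.py .5075 .1605 .1305
```

```text
t: 11.3
eef_pos: [0.5073, 0.1606, 0.1305]
ee_rot: [-3.141, 0.0, -1.898]
force: [-0.4, -0.2, 0.7]
width: 0.0252
at [0.5073 0.1606 0.1305] [-1.7999e+02  1.0000e-02 -1.0876e+02] t 11.3
shift [-0.     -0.0007 -0.0001] turn [-0.0002  0.0001 -0.    ]
```

Just touching down now; press lightly to be sure it's seated.

```bash
python3 -m inch '1 0 0 0.002 0 0 0;1 0 0 0.004 0 0 0;1 0 0 0.004 0 0 0' ; python3 -m inch '1 0 0 0.002 0 0 0;1 0 0 0.003 0 0 0;1 0 0 0.003 0 0 0;1 0 0 0.003 0 0 0'
```

```text
t: 11.6
eef_pos: [0.5076, 0.1607, 0.1304]
ee_rot: [-3.141, 0.001, -1.898]
force: [-3.3, -0.2, 10.2]
width: 0.0254
t: 12.0
eef_pos: [0.5078, 0.1608, 0.1303]
ee_rot: [-3.14, 0.001, -1.898]
force: [-5.6, -0.1, 18.8]
width: 0.0253
```

```bash
python3 - <<'E'
from h import *
f=grab('side','side5.png'); np.save('side5.npy',f,allow_pickle=True)
b=cv2.resize(f['img'][150:270,200:360,::-1],None,fx=5,fy=5,interpolation=cv2.INTER_CUBIC)
cv2.imwrite('pics/s5.png',np.clip(b*1.3,0,255).astype(np.uint8))
p=np.array([.5078,.1608]);n=np.array([-.694,-.72])
print('disc near edge, seated',proj(f,(*(p+.022*n),.100)),'on nut',proj(f,(*(p+.022*n),.110)))
print(f['img'][208:222,222:234].astype(int).sum(2)//3)
s=arm.get_state();print(s['force'],s['eef_pos'],np.degrees(s['ee_rot']),s['t'])
E
```

```text
disc near edge, seated (np.float64(226.07772165629385), np.float64(216.57928716985472)) on nut (np.float64(225.72958887808346), np.float64(214.23883978196926))
[[ 58  64  66  66  66  65  64  61  55  48  44  71]
 [ 57  65  67  66  66  65  63  56  52  48  45  56]
 [ 53  56  60  60  60  59  54  52  51  49  45  61]
 [ 50  52  54  55  55  54  53  51  51  48  45  63]
 [ 49  51  52  53  53  53  53  51  48  45  48  89]
 [ 46  47  49  51  49  50  49  47  44  45  84 146]
 [ 48  43  43  45  47  46  47  47  57  80 139 182]
 [ 91  72  70  63  53  46  62  95 140 166 181 192]
 [150 158 166 156 117  72 100 152 186 194 192 181]
 [183 190 195 191 154  88  98 148 178 176 166 154]
 [191 191 183 165 131  83  78 104 129 125 119 131]
 [191 178 144 111  91  81  77  84  91  88  91 112]
 [176 137  98  95  97  94  90  93  98  90  82  90]
 [139  89  86 104 108 109 108 106 105  94  78  79]]
[-6.09683274 -0.48830704 17.92894714] [0.50781551 0.16079107 0.13031406] [-1.79904536e+02  6.58785667e-02 -1.08721574e+02] 12.05
```

View pics/s5.png

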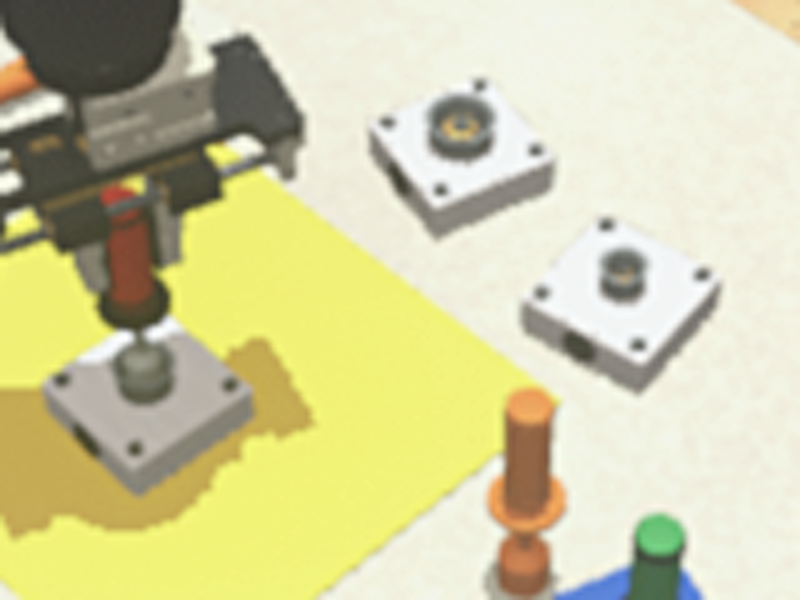

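The socket is down in the collar at crop (143,370), and the guard disc's near edge is at about row 215.8. Seated would put it at 216.4 and resting on the nut at 214.0. I'll ease the push a little and check again.

```bash
python3 -m inch '1 0 0 -0.0025 0 0 0;1 0 0 -0.0025 0 0 0;1 0 0 -0.0025 0 0 0;1 0 0 -0.0025 0 0 0;1 0 0 -0.0025 0 0 0'; python3 - <<'E'
from h import *
f=grab('top','top6.png');g=np.load('top0.npy',allow_pickle=True).item()
d=np.abs(f['img'].astype(int)-g['img']).max(2)
for n,(u,v) in dict(jar=(185,190),tape=(381,180),screw=(148,215),orange=(340,236),green=(392,240),yellow=(451,262)).items(): print(n,(d[v-9:v+10,u-9:u+10]>40).sum())
s=arm.get_state();print(s['force'],s['eef_pos'],np.degrees(s['ee_rot']),s['width'],s['t'])
E
```

```text
t: 12.55
eef_pos: [0.5076, 0.1607, 0.1304]
ee_rot: [-3.14, 0.001, -1.898]
force: [-4.0, -0.1, 11.0]
width: 0.0254
jar 0
tape 0
screw 0
orange 0
green 0
yellow 0
[-3.71644044 -0.18483103 11.35231155] [0.50762164 0.16072161 0.13038   ] [-1.79934848e+02  4.80104191e-02 -1.08738448e+02] 0.02520627255669708 12.6
```

View pics/top6.png

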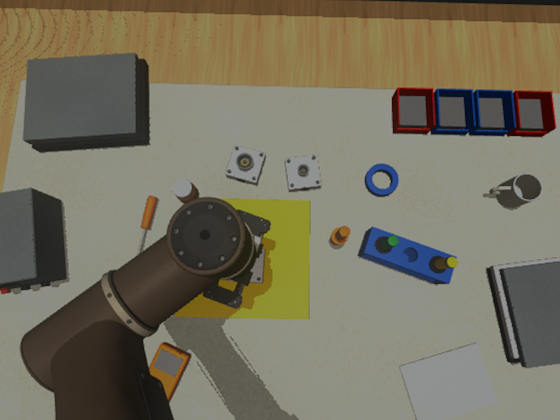

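The red driver is seated and still pressed with about 11 N. The bystanders and the other two drivers are unmoved.

```bash
python3 -c "
from station import arm
print(arm.job_done())"
```

```text
the job is handed in; nothing more can be done
None
```

The red 13 mm driver fits the nut on the yellow mat. I handed the job in at about 12.6 s with that driver still gripped and its socket pushed home over the nut.

- **Choosing the driver:** The collar on the mat is about 34 mm across, between the two at the back (about 28 mm and 43 mm), so I took it for the 13 mm one. I tried red first. It was the only driver I pulled, so none had to go back in the rack.
- **Fit:** The socket went down with no resistance past the mouth and past the height of the nut's top. It met resistance only at a tool height of 0.1305 m, which is the height expected for a fully seated socket. It then held firm up to 18.8 N, and I left it pressing with about 11 N.
- **Upright and held:** The tool is tilted less than 0.1° from vertical, and the finger opening is 25 mm on the handle.
- **Camera checks:** The guard disc's edge sat at row 215.8, where fully seated predicts 216.4 and stopped on the nut predicts 214.0. That is about half a pixel off, but clearly nearer seated. The jar, tape, screwdriver, orange look-alike, and yellow and green drivers showed no change in the overhead image.
- **What disagreed:** The two cameras differed by about 2 mm on positions, and I made one sideways correction the wrong way, about 1 mm, and then reversed it. Neither caused contact. A sideways load of about 4 N remained at the end.

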